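Release the locked lid of the jar mill

ROBOT

A 7-joint arm with a two-finger parallel gripper is mounted at the origin on the work surface. World frame = base frame: x ahead of the robot, y to its left, z up, the work surface at z = 0. Lengths are in m, angles in rad, forces in N, time in s.
With the tool pointing down it reaches from about 0.425 to 0.95 m from the base axis. Payload 4.7 kg.
Tool frame: the origin (TCP) lies at the very end of the fingers, on their centre line; the grasp point (between the pads) lies 19 mm behind it; x points along the fingers, y is the direction in which the jaws open and shut, and the axes are right-handed (so a half turn about x gives the same grasp; the last joint's range is limited). The gripper opens to 87 mm and grips with 3 to 60 N. Pads are 19 mm wide; open, the fingers measure 117 mm over their backs; the gripper's body (75 mm by 190 mm) begins 51 mm behind the grasp point.
Start: joints at [-1.341, 0.469, -0.049, 1.532, 0.024, 1.141, -0.082], TCP at [0.173, 0.653, 0.223] pointing down, gripper open.
Joint ranges: [-2.59, 2.59], [-0.33, 1.99], [-1.39, 1.29], [0.1, 2.45], [-1.04, 4.18], [0.21, 1.99], [-2.66, 2.66]. Speed limits (rad/s): [2.57, 2.57, 3.14, 3.14, 3.14, 3.14, 3.14].

INTERFACE

Orientations are given as [roll, pitch, yaw] about the fixed x, y, z axes, in that order (R = Rz(yaw) Ry(pitch) Rx(roll)).
In Python, from station import env, imaging, nets gives the robot as it stands.
- The arm moves only by the shell command python3 -m inch 'ROWS' [FORCE]. ROWS is JSON, one flat list of numbers, 7 for each row, row after row: the shift along the tool's x, y, z scaled (see below), then the turn, a rotation vector about the tool's x, y, z scaled (see below), then the opening, from -1 (shut) to 1 (fully open), so that 0 is half open. A call has 1 to 20 rows; each row is the pose to reach, as a shift and turn from the pose measured when the call began, along the tool's axes at that moment; what a row does not reach only later rows make up. The controller multiplies each number of a shift by 50 cm and each number of a turn by 60 degrees. A row lasts 1/8 s, in which the tool goes at most 62.5 mm and 10.7 degrees, less where a joint would pass 70% of its speed; a pose out of reach is approached as far as the arm can. A call with a number of a shift or a turn outside -1 to 1 is refused whole. A call with a gripper value outside its range is refused whole. The fingers move at their own pace and stop on an object; FORCE is the grip in N (left out, the last holds). Time passes only in rows, so rows that repeat a pose let the fingers close. It gives the time, the measured TCP pose, the force and the opening at its end, in the units of the state.
- env.observe(): the state, without advancing time (a new reading comes with each control period).
- imaging.grab_frame(name): name is "scene" or "top" or "wrist"; returns a dict with "image" (420x560x3 uint8, red, green, blue), "camera_matrix" (3x3 intrinsics, pixels), "cam_to_world" (4x4, takes a point from camera to world coordinates). Camera axes: x right, y down, z forward; pixel columns grow to the right and rows downward; lengths in m; the calibration is good to about 2 mm. The wrist camera is an equidistant fisheye: a pixel r from the principal point sees the ray r / f radians off the axis. A picture is of the moment at which its call begins. There is no depth.
- env.hand_in(): hands the job in, once; it reports no verdict.
Trained networks look in a picture, given as the dict that the camera call returned (one of the last four; its "shot" number tells which), for a name from the list of things; names that differ only in an ending like _2 or _b are one class to them, and where a whole thing is asked for, a point or a joint stands for the part that bears it (a point fixed in the world has none). Each returns a list of dicts, best first, with "p" (0 to 1); they miss things now and then, are a little off and sometimes report something else, mostly with a low value. They report only what shows in the picture. A call takes as long as a camera call.
- nets.search_frame(picture, query): "extent" ([left, top, right, bottom] in pixels, round what is visible of it).
- nets.silhouettes(picture, query): "mask" (420x560 bool, what is visible of it) and "extent" ([left, top, right, bottom] in pixels, round what is visible of it).
- nets.tip_of(picture, query): "point" ([column, row] in pixels: a listed point, or the origin of a listed thing).
The state is a dict: "time": time; "joint_positions": joint angles; "qvel": joint speeds; "joint_efforts": joint torques, N m; "position": TCP position; "ee_rot": TCP orientation; "contact_force": force on the tool from outside, world axes, zero at the start; "ft_torque": the same for the moment, N m; "width": finger opening in m.
Only numpy, scipy, OpenCV 4.12 (cv2) and the standard library are available. Lean on these libraries where they do the work, as an engineer would, in place of code of your own. Each camera call takes 0.05 s, during which the arm holds its last target. There are 200 camera calls.

TASK

The power is off and the lid of the small jar mill is still locked. Take the red-handled release rod out of the tool block and push it gently down through the yellow-ringed release hole in the mill's top, feeling for the spring catch inside, until the catch lets go and the lid swings up by itself; then set the rod back upright in its own hole in the block, fully home, without dropping it. Never press hard on the mill, leave everything else on the bench where it stands, and leave the lid open.

Things in the scene. Friction and masses are not known exactly. Their poses are not given: they have to be found in the camera images.
- release_rod: wooden dowel with a red cylindrical handle, 60 g, 150 mm long; origin at the centre of its lower end (the working tip), its z axis runs up along the rod to the handle. Shaft 10 mm diameter from 0 to 105 mm (the lowest 4 mm taper to 6.4 mm), handle 22 mm diameter from 105 to 150 mm. It stands upright in the tool block with its tip on the bottom of the socket; grip it by the handle from above
- rod_socket (a point): centre of the mouth of the rod's own hole in the tool block, on the block's top face, which is 60 mm above the bench; z up, y along the block. The hole is 13.5 mm wide and 50 mm deep, so the rod's tip stands 50 mm below this point when fully home
- tool_block: wooden tool block, 70 x 200 x 60 mm (x, y, z), standing on the bench and not moving; origin at the centre of its underside. The rod's hole is at y = -70 mm; a brush and a clay knife stand in its holes at y = 20 and 65 mm, their tops about 135 mm above the bench
- mill: green and cream bench jar mill, 240 x 400 x 165 mm (x, y, z), fixed; origin at the centre of its underside, front (-x) towards the robot. On its flat top: a front strip 56 mm wide with the release hole, behind it the lid, 256 mm wide and 180 mm deep, with a clear window; at the -y end a control panel with a red stop button 24 mm high. Pushing on it with the rod by more than 20 N damages it
- release_hole (a point): centre of the mouth of the release hole, level with the mill's flat top, 165 mm above the bench; axes as the mill's, z up. The hole is 13.5 mm wide, vertical, 22 mm long, with a yellow ring, and lies 30 mm in front of the lid's front edge
- guide_end (a point): lower end of the release hole, 22 mm below its mouth. Under it is the push pad of the spring catch. Its rest depth below the mouth differs from mill to mill, 24 to 44 mm, and is not measured: feel for it. It resists with 3 N at first touch, 0.5 N more per mm; about 8 mm further down the catch lets go: hold 1 to 2 mm beyond until the lid is up. At 11 mm comes a hard stop: force climbs fast
- mill_lid (a joint): lid angle in rad: 0 shut and locked, 0.9 fully open. Its hinge is along the mill's y axis at the back; when the catch lets go a spring swings the lid up by itself in about 1 to 2 s to 0.9, and it stays there. While locked it has about 0.02 rad of play
- brush: glaze brush standing in the tool block, bystander, 125 mm long, origin at its lower end
- clay_knife: wooden clay knife standing in the tool block, bystander, 125 mm long, origin at its lower end
- disc_a: fired clay disc, 108 mm wide, 11 mm thick, bystander lying on the ware board at the right, origin at the centre of its underside
- disc_b: second fired clay disc, the same, bystander on the ware board
- bowl: blue ceramic bowl, 110 mm wide, 50 mm high, bystander at the left or right, origin at the centre of its underside
- glaze_jar: white jar with blue cap, 64 mm wide, 85 mm high, bystander at the left or right, origin at the centre of its underside
- rib: flat wooden potter's rib, about 88 x 52 x 6 mm, bystander lying at the left, origin at its underside

How it is judged:
By the outcome, as a careful person would: the job done as asked, in the order asked, and still so for the second after the job is handed in, with the robot touching nothing.
It also fails if it takes over 72 s, if anything falls off the work surface, if the arm or the gripper's body presses on something with over 40 N, if the wrist force passes 120 N, or if a joint passes its speed limit or range.

## Working session

There is one attempt and no reset: what is moved stays moved. The work goes in short steps, Python scripts to look and compute and a shell command to move; the robot and the scene stay as the last step left them, time stands still between calls to the robot, and variables do not carry over. Pictures are saved under pics/ and viewed, about 8 in all and at most 12, crops included, and the job is handed in when it is done.

```bash
mkdir -p pics; ls; cat > h.py <<'E'
import numpy as np, cv2
from scipy.spatial.transform import Rotation as R
from station import env, imaging, nets
def ray(f,p):
    K=f["camera_matrix"];T=f["cam_to_world"]
    d=np.array([(p[0]-K[0,2])/K[0,0],(p[1]-K[1,2])/K[1,1],1.])
    return T[:3,3],T[:3,:3]@d
def onz(f,p,z):
    o,d=ray(f,p);return o+d*(z-o[2])/d[2]
def proj(f,P):
    T=f["cam_to_world"];c=T[:3,:3].T@(np.array(P)-T[:3,3]);q=f["camera_matrix"]@c;return q[:2]/q[2]
def tri(a,b):
    A=[];B=[]
    M=np.zeros((3,3));v=np.zeros(3)
    for o,d in(a,b):
        d=d/np.linalg.norm(d);Pm=np.eye(3)-np.outer(d,d);M+=Pm;v+=Pm@o
    return np.linalg.solve(M,v)
def save(f,n): cv2.imwrite("pics/"+n,f["image"][:,:,::-1])
E
python3 - <<'E'
from h import *
np.set_printoptions(precision=4,suppress=True)
s=env.observe();print({k:np.round(v,3) for k,v in s.items()})
F={n:imaging.grab_frame(n) for n in("scene","top")}
cv2.imwrite("pics/a.png",F["scene"]["image"][:,:,::-1]);cv2.imwrite("pics/b.png",F["top"]["image"][:,:,::-1])
pt={}
for q in("rod_socket","release_hole","release_rod","tool_block","mill"):
  for n in F:
    r=nets.tip_of(F[n],q);
    print(q,n,[(np.round(x["point"],1),round(x["p"],2)) for x in r[:3]])
    if r: pt[q,n]=r[0]["point"]
  if (q,"scene") in pt and (q,"top") in pt: print(q,"tri",tri(ray(F["scene"],pt[q,"scene"]),ray(F["top"],pt[q,"top"])))
for n in F:
    if("rod_socket",n) in pt: print(n,"sock",onz(F[n],pt["rod_socket",n],.06))
    if("release_hole",n) in pt: print(n,"hole",onz(F[n],pt["release_hole",n],.165))
    r=nets.search_frame(F[n],"release_rod");print(n,[(np.round(x["extent"]),x["p"]) for x in r[:2]])
    print(F[n]["cam_to_world"][:3,3])
E
```

```text
pics
{'time': np.float64(0.0), 'joint_positions': array([-1.341,  0.469, -0.049,  1.534,  0.024,  1.141, -0.082]), 'qvel': array([ 0.001,  0.   ,  0.   , -0.   , -0.001, -0.   ,  0.001]), 'joint_efforts': array([  0.   , -50.799,  -0.08 , -23.616,  -0.061,   0.038,   0.   ]), 'position': array([0.173, 0.652, 0.221]), 'ee_rot': array([-1.531,  1.569, -1.79 ]), 'contact_force': array([-0.606,  0.276,  0.892]), 'ft_torque': array([ 0.004, -0.039,  0.035]), 'width': np.float64(0.087)}
rod_socket scene [(array([227.4, 138.2]), 0.64), (array([331.6, 283. ]), 0.6)]
rod_socket top []
release_hole scene [(array([279.7, 203.1]), 0.62)]
release_hole top [(array([282.1, 202.3]), 0.73)]
release_hole tri [ 0.5213 -0.0464  0.1574]
release_rod scene [(array([335.4, 291.1]), 0.6)]
release_rod top [(array([188.4, 217.7]), 0.6)]
release_rod tri [0.4872 0.2802 0.0179]
tool_block scene [(array([349.9, 312.9]), 0.76), (array([336., 291.]), 0.15)]
tool_block top [(array([171.7, 221.5]), 0.68)]
tool_block tri [ 0.4759  0.3501 -0.0236]
mill scene [(array([335.1, 293.1]), 0.26)]
mill top [(array([304.8, 190. ]), 0.59)]
mill tri [ 0.5102  0.0195 -0.1605]
scene sock [ 0.4847 -0.6017  0.06  ]
scene hole [ 0.525  -0.0395  0.165 ]
scene []
[1.082  0.9965 1.3113]
top hole [ 0.52   -0.0464  0.165 ]
top [(array([178., 210., 192., 218.]), 0.59)]
[ 0.2475 -0.0486  1.6337]
```

View pics/a.png

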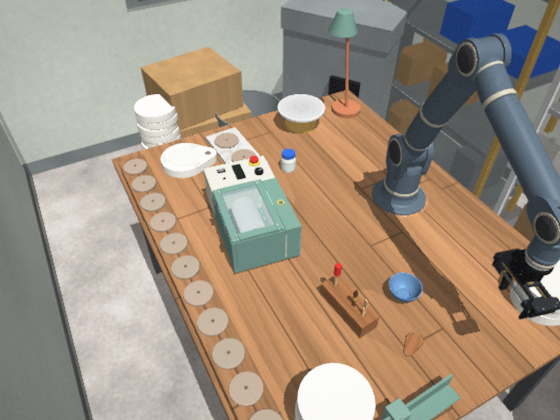

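View pics/b.png

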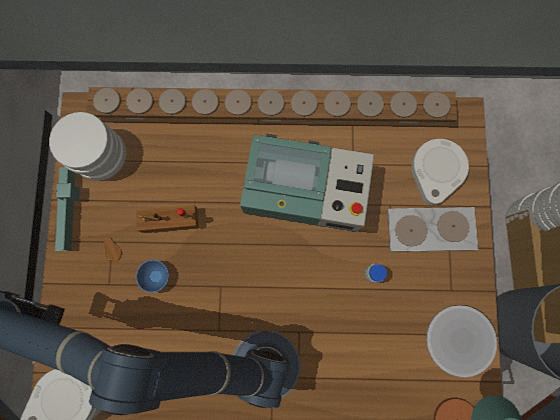

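The scene view shows the rod's red handle at (337,268), the block below it, and the mill's yellow ring at (280,203). In the top view the handle is at (181,212) and the ring at (282,203). The block is slightly rotated. I'll measure by colour next.

```bash
python3 - <<'E'
from h import *
np.set_printoptions(precision=4,suppress=True)
F={n:imaging.grab_frame(n) for n in("scene","top")}
hole={};rod={}
for n,(cy,cr) in {"scene":((280,203),(337,269)),"top":((282,203),(181,212))}.items():
    h=cv2.cvtColor(F[n]["image"],cv2.COLOR_RGB2HSV).astype(int);H,S,V=h[...,0],h[...,1],h[...,2]
    yy,xx=np.mgrid[:420,:560]
    m=(H>20)&(H<34)&(S>110)&(V>90)&(np.hypot(xx-cy[0],yy-cy[1])<9)
    print(n,"ring",m.sum(),xx[m].mean(),yy[m].mean());hole[n]=(xx[m].mean(),yy[m].mean())
    m=((H<6)|(H>174))&(S>170)&(V>60)&(np.hypot(xx-cr[0],yy-cr[1])<13)
    print("red",m.sum(),xx[m].min(),xx[m].max(),yy[m].min(),yy[m].max(),xx[m].mean(),yy[m].mean());rod[n]=(xx[m].mean(),yy[m].mean())
    print(onz(F[n],hole[n],.165),onz(F[n],rod[n],.1375))
print(tri(*[ray(F[n],hole[n]) for n in F]),tri(*[ray(F[n],rod[n]) for n in F]))
# block yaw & mill yaw in top
for q,z in(("tool_block",.06),("mill",.165)):
    r=nets.silhouettes(F["top"],q)
    if r:
        c=cv2.findContours(r[0]["mask"].astype(np.uint8),0,2)[0];c=max(c,key=cv2.contourArea)
        b=cv2.boxPoints(cv2.minAreaRect(c));print(q,r[0]["p"],[onz(F["top"],p,z)[:2] for p in b])
big=cv2.resize(F["top"]["image"][180:260,120:320],None,fx=4,fy=4,interpolation=2)
big2=cv2.resize(F["scene"]["image"][160:350,250:400],None,fx=4,fy=4,interpolation=2)[:600]
cv2.imwrite("pics/c.png",big[:,:,::-1])
s=env.observe();print(R.from_euler("xyz",s["ee_rot"]).as_matrix())
w=imaging.grab_frame("wrist");print(w["cam_to_world"],w["camera_matrix"])
E
```

```text
scene ring 8 280.0 202.25
red 76 334 341 263 275 337.38157894736844 268.9078947368421
[ 0.5221 -0.0428  0.165 ] [0.4911 0.2791 0.1375]
top ring 32 281.34375 203.28125
red 47 177 184 208 215 180.59574468085106 211.6595744680851
[ 0.5167 -0.044   0.165 ] [0.4891 0.282  0.1375]
[ 0.5189 -0.0451  0.1611] [0.4903 0.2807 0.1384]
tool_block 0.84 [array([0.5059, 0.4535]), array([0.5273, 0.244 ]), array([0.4497, 0.2338]), array([0.4285, 0.4415])]
mill 0.58 [array([0.4873, 0.0908]), array([0.759 , 0.0526]), array([ 0.6914, -0.3514]), array([ 0.4245, -0.3013])]
[[-0.      0.256   0.9667]
 [ 0.0001  0.9667 -0.256 ]
 [-1.      0.0001 -0.0001]]
[[ 0.2565  0.9242  0.2831  0.0951]
 [ 0.9665 -0.2451 -0.0755  0.6736]
 [-0.0004  0.2929 -0.9561  0.3842]
 [ 0.      0.      0.      1.    ]] [[325.1923   0.     279.5949]
 [  0.     325.1923 208.8694]
 [  0.       0.       1.    ]]
```

```bash
python3 -m inch '[-0.05,-0.06,0.08,0,0,0,1, -0.098,-0.13,0.18,-0.03,0,0,1, -0.098,-0.2,0.29,-0.06,0,0,1, -0.098,-0.28,0.4,-0.095,0,0,1, -0.098,-0.36,0.51,-0.095,0,0,1, -0.098,-0.43,0.62,-0.095,0,0,1, -0.098,-0.5,0.72,-0.095,0,0,1, -0.098,-0.54,0.78,-0.095,0,0,1, -0.098,-0.555,0.803,-0.095,0,0,1, -0.098,-0.555,0.803,-0.095,0,0,1, -0.098,-0.555,0.803,-0.095,0,0,1]'
cat >> h.py <<'E'
def wray(f,p):
    K=f["camera_matrix"];T=f["cam_to_world"]
    d=np.array([p[0]-K[0,2],p[1]-K[1,2]]);r=np.hypot(*d);th=r/K[0,0];u=d/max(r,1e-9)
    return T[:3,3],T[:3,:3]@np.array([*(u*np.sin(th)),np.cos(th)])
def wonz(f,p,z):
    o,d=wray(f,p);return o+d*(z-o[2])/d[2]
def wproj(f,P):
    T=f["cam_to_world"];c=T[:3,:3].T@(np.array(P)-T[:3,3]);K=f["camera_matrix"]
    th=np.arctan2(np.hypot(c[0],c[1]),c[2]);u=c[:2]/np.hypot(c[0],c[1]);return K[:2,2]+K[0,0]*th*u
E
python3 - <<'E'
from h import *
np.set_printoptions(precision=4,suppress=True)
s=env.observe();print(s["time"],s["position"],s["ee_rot"],R.from_euler("xyz",s["ee_rot"]).as_matrix())
w=imaging.grab_frame("wrist");save(w,"d.png")
h=cv2.cvtColor(w["image"],cv2.COLOR_RGB2HSV).astype(int);H,S,V=h[...,0],h[...,1],h[...,2]
m=(((H<6)|(H>174))&(S>150)&(V>50)).astype(np.uint8)
n,l,st,c=cv2.connectedComponentsWithStats(m);print(st[1:][st[1:,4]>50],c[1:][st[1:,4]>50])
for q in("rod_socket","release_rod","tool_block"):
    r=nets.tip_of(w,q);print(q,[(x["point"],x["p"]) for x in r[:2]])
print("pred socket",wproj(w,[.49,.281,.06]),"top",wproj(w,[.49,.281,.16]))
E
```

```text
time: 2.33
position: [0.4884, 0.2836, 0.2714]
ee_rot: [2.494, 1.57, 2.338]
contact_force: [0.2, 0.0, -1.1]
width: 0.0871
2.325 [0.4884 0.2836 0.2714] [2.4939 1.5695 2.338 ] [[-0.0009  0.1553  0.9879]
 [ 0.0009  0.9879 -0.1553]
 [-1.      0.0008 -0.001 ]]
[[265 186  24  33 615]] [[276.8927 202.3398]]
rod_socket [([26.7, 264.1], 0.65)]
release_rod [([278.3, 174.3], 0.76)]
tool_block [([325.3, 159.5], 0.7)]
pred socket [277.3191 182.9401] top [276.5808 207.4608]
```

View pics/d.png

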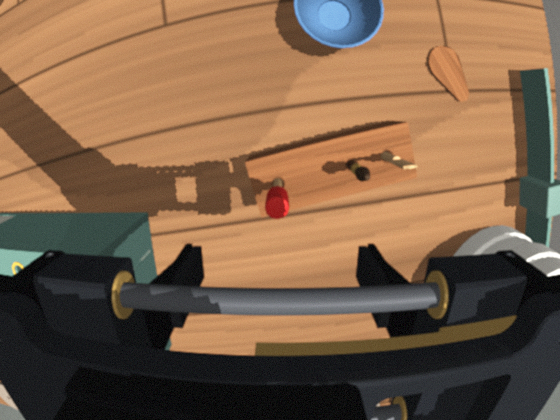

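The wrist view shows the red handle's top disc at about (277,206) and the shaft entering the block at (279,180). Both are within about 2 px of the prediction. I'll descend and grip.

```bash
python3 -m inch '[0.06,-0.005,0.002,0,0,0,1, 0.13,-0.005,0.002,0,0,0,1, 0.2,-0.005,0.002,0,0,0,1, 0.26,-0.005,0.002,0,0,0,1, 0.295,-0.005,0.002,0,0,0,1, 0.307,-0.005,0.002,0,0,0,1, 0.307,-0.005,0.002,0,0,0,1, 0.307,-0.005,0.002,0,0,0,0, 0.307,-0.005,0.002,0,0,0,-0.4, 0.307,-0.005,0.002,0,0,0,-1, 0.307,-0.005,0.002,0,0,0,-1, 0.307,-0.005,0.002,0,0,0,-1, 0.307,-0.005,0.002,0,0,0,-1]' 40
python3 - <<'E'
from h import *
np.set_printoptions(precision=4,suppress=True)
s=env.observe();print(s["time"],s["position"],s["ee_rot"],s["contact_force"],s["ft_torque"],s["width"])
w=imaging.grab_frame("wrist");save(w,"e.png")
E
```

```text
time: 4.15
position: [0.4895, 0.2803, 0.118]
ee_rot: [2.448, 1.57, 2.292]
contact_force: [-0.1, 0.3, -0.8]
width: 0.0352
4.15 [0.4895 0.2803 0.118 ] [2.4484 1.5703 2.2916] [-0.1125  0.2578 -0.8429] [-0.0312  0.0023  0.0254] 0.03524852394525511
```

View pics/e.png

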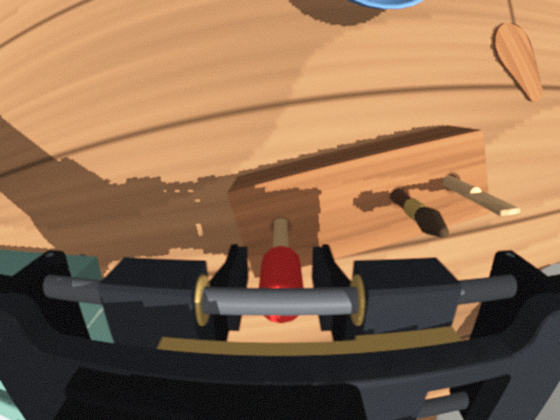

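The rod stands between the pads with the fingers still closing. The shaft meets the block at about (281,222).

```bash
python3 -m inch '[0,0,0,0,0,0,-1, 0,0,0,0,0,0,-1, 0,0,0,0,0,0,-1, 0,0,0,0,0,0,-1]' 40
python3 - <<'E'
from h import *
np.set_printoptions(precision=4,suppress=True)
s=env.observe();print(s["time"],s["position"],s["contact_force"],s["ft_torque"],s["width"],R.from_euler("xyz",s["ee_rot"]).as_matrix())
w=imaging.grab_frame("wrist");save(w,"f.png");cv2.imwrite("pics/f2.png",cv2.resize(w["image"][180:340,180:380],None,fx=4,fy=4)[:600,:,::-1])
p=s["position"]
for q in([p[0],p[1],.06],[p[0],p[1],.115],[p[0],p[1],.16]):print(wproj(w,q))
g=cv2.cvtColor(w["image"],cv2.COLOR_RGB2HSV)
E
```

```text
time: 4.7
position: [0.4895, 0.2803, 0.118]
ee_rot: [2.496, 1.57, 2.339]
contact_force: [-0.1, -0.0, 0.0]
width: 0.0212
4.7 [0.4895 0.2803 0.118 ] [-0.0825 -0.0009  0.0185] [ 0.044  -0.0327 -0.0253] 0.021227744206692576 [[-0.0004  0.1561  0.9877]
 [ 0.0004  0.9877 -0.1561]
 [-1.      0.0003 -0.0004]]
[279.1622 226.2743]
[279.0196 259.8498]
[278.834  304.4955]
```

View pics/f2.png

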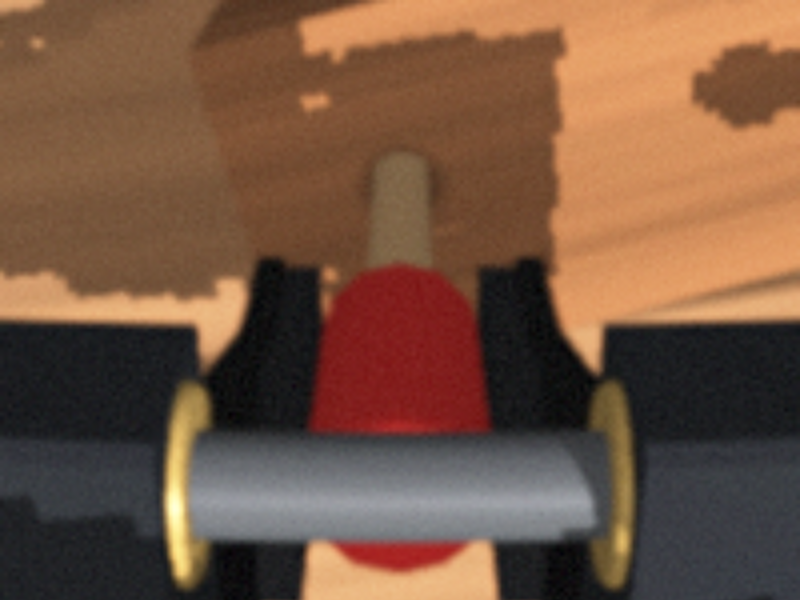

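The rod is gripped with the opening at 21 mm. The shaft enters its hole at about (281,226), within 1–2 px of the tool axis, so it is vertical. I'll lift it straight up and carry it over the mill.

```bash
python3 -m inch '[-0.03,0,0,0,0,0,-1, -0.09,0,0,0,0,0,-1, -0.16,0,0,0,0,0,-1, -0.24,0,0,0,0,0,-1, -0.32,0,0,0,0,0,-1, -0.37,0,0,0,0,0,-1, -0.38,-0.03,0.01,0,0,0,-1, -0.38,-0.1,0.03,0,0,0,-1, -0.38,-0.18,0.05,0,0,0,-1, -0.38,-0.27,0.07,0,0,0,-1, -0.38,-0.36,0.09,0,0,0,-1, -0.38,-0.45,0.115,0,0,0,-1, -0.38,-0.53,0.135,0,0,0,-1, -0.38,-0.59,0.15,0,0,0,-1, -0.38,-0.62,0.157,0,0,0,-1, -0.38,-0.631,0.16,0,0,0,-1, -0.38,-0.631,0.16,0,0,0,-1, -0.38,-0.631,0.16,0,0,0,-1, -0.38,-0.631,0.16,0,0,0,-1]'
python3 - <<'E'
from h import *
np.set_printoptions(precision=4,suppress=True)
s=env.observe();print(s["time"],s["position"],s["contact_force"],s["ft_torque"],s["width"])
w=imaging.grab_frame("wrist");save(w,"g.png");cv2.imwrite("pics/g2.png",cv2.resize(w["image"][150:300,180:380],None,fx=4,fy=4)[:,:,::-1])
p=s["position"];M=R.from_euler("xyz",s["ee_rot"]).as_matrix()
print("tip pred",wproj(w,p+M[:,0]*.108),"hole under tcp",wproj(w,[p[0],p[1],.165]))
r=nets.tip_of(w,"release_hole");print([(x["point"],x["p"],wonz(w,x["point"],.165)) for x in r[:2]])
r=nets.tip_of(w,"release_rod");print([(x["point"],x["p"]) for x in r[:2]])
h=cv2.cvtColor(w["image"],cv2.COLOR_RGB2HSV).astype(int);H,S,V=h[...,0],h[...,1],h[...,2]
m=((H>20)&(H<34)&(S>110)&(V>80)).astype(np.uint8)
n,l,st,c=cv2.connectedComponentsWithStats(m);i=st[1:,4]>15;print(st[1:][i],c[1:][i])
for q in c[1:][i]: print(wonz(w,q,.165))
E
```

```text
time: 7.12
position: [0.5193, -0.0429, 0.3078]
ee_rot: [2.45, 1.57, 2.295]
contact_force: [-0.2, -0.8, 0.1]
width: 0.021
7.125 [ 0.5193 -0.0429  0.3078] [-0.1814 -0.7583  0.0596] [-0.0586  0.0238 -0.0622] 0.021005338506842983
tip pred [279.309 206.324] hole under tcp [279.2841 196.1514]
[([276.9, 194.0], 0.68, array([ 0.5168, -0.0448,  0.165 ]))]
[([278.3, 207.3], 0.63)]
[[266 184  26  25 218]
 [ 60 201  28  36 344]
 [222 292   4  11  21]] [[278.4266 194.5   ]
 [ 78.2093 214.8285]
 [223.2381 297.4762]]
[ 0.5176 -0.0434  0.165 ]
[ 0.5037 -0.2714  0.165 ]
[ 0.6241 -0.1223  0.165 ]
```

View pics/g2.png

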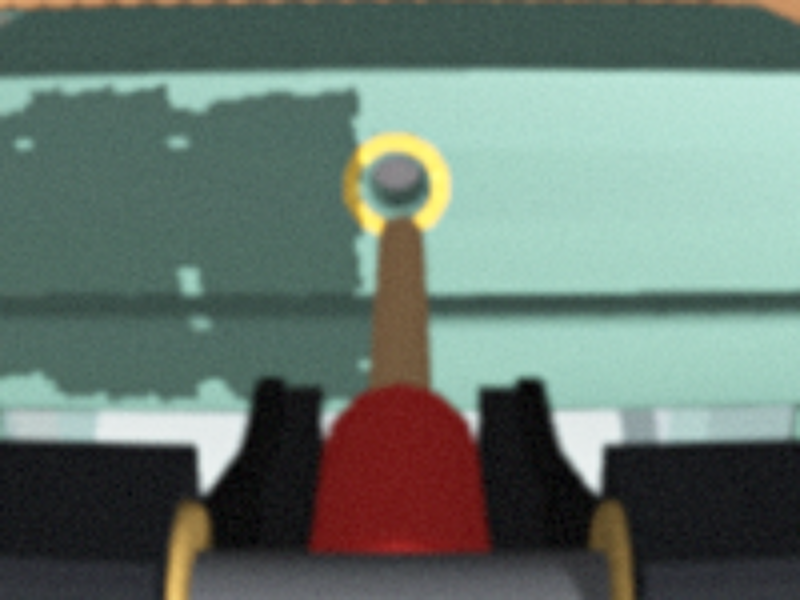

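The crop shows the yellow ring centred at about full-image (279.4,196), exactly where a hole under the tool axis is predicted. The tip end is at about (280.5,205), roughly 1 mm too far along +y and +x. I'll correct that, come down to 5 mm above the mouth and look again.

```bash
python3 -m inch '[0.02,-0.0016,-0.002,0,0,0,-1, 0.04,-0.0016,-0.002,0,0,0,-1, 0.054,-0.0016,-0.002,0,0,0,-1, 0.06,-0.0016,-0.002,0,0,0,-1, 0.06,-0.0016,-0.002,0,0,0,-1, 0.06,-0.0016,-0.002,0,0,0,-1]'
python3 - <<'E'
from h import *
np.set_printoptions(precision=4,suppress=True)
s=env.observe();print(s["time"],s["position"],s["contact_force"],s["ft_torque"],s["width"])
w=imaging.grab_frame("wrist");cv2.imwrite("pics/i2.png",cv2.resize(w["image"][190:290,220:340],None,fx=6,fy=6,interpolation=2)[:,:,::-1])
p=s["position"];M=R.from_euler("xyz",s["ee_rot"]).as_matrix()
print("tip pred",wproj(w,p+M[:,0]*.108),"hole under tcp",wproj(w,[p[0],p[1],.165]))
f=imaging.grab_frame("scene");print(proj(f,p+M[:,0]*.108),proj(f,[p[0],p[1],.165]));
h=cv2.cvtColor(w["image"],cv2.COLOR_RGB2HSV).astype(int);H,S,V=h[...,0],h[...,1],h[...,2]
m=((H>20)&(H<34)&(S>110)&(V>80)).astype(np.uint8)
n,l,st,c=cv2.connectedComponentsWithStats(m);i=st[1:,4]>15;print(st[1:][i],c[1:][i])
E
```

```text
time: 8.02
position: [0.5185, -0.0441, 0.2781]
ee_rot: [1.133, 1.57, 0.977]
contact_force: [-1.0, -0.6, -0.6]
width: 0.0212
8.025 [ 0.5185 -0.0441  0.2781] [-0.9779 -0.6039 -0.6431] [ 0.0022  0.0369 -0.0139] 0.021234201202534487
tip pred [279.3105 206.3753] hole under tcp [279.2521 204.6757]
[280.7502 200.6266] [280.7452 201.6798]
[[266 192  29  26 249]
 [ 46 209  29  38 401]
 [222 293   4  10  19]
 [223 308   4  12  18]] [[279.3012 202.7952]
 [ 64.7431 224.2818]
 [223.4211 297.5263]
 [224.5556 313.8889]]
```

View pics/i2.png

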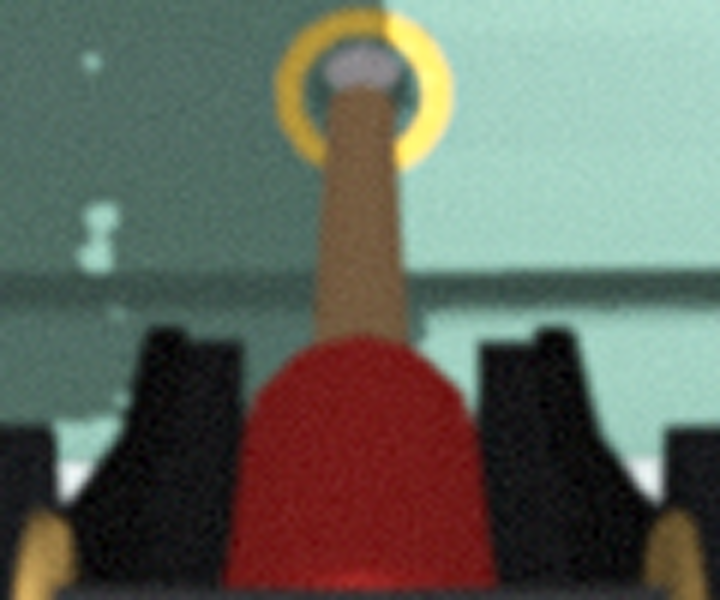

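The ring centre is at about (280.7,205.3) and the tip centre at about (280.3,208.5), about 1 mm too far in +x. I'll correct and enter the hole to 10 mm, which is above any possible pad depth.

```bash
python3 -m inch '[0.004,0.0004,-0.002,0,0,0,-1, 0.008,0.0004,-0.002,0,0,0,-1, 0.012,0.0004,-0.002,0,0,0,-1, 0.016,0.0004,-0.002,0,0,0,-1]'
python3 -c "
from h import *
s=env.observe();print(s['position'],s['contact_force'])"
```

```text
time: 8.62
position: [0.5174, -0.0437, 0.27]
ee_rot: [1.454, 1.57, 1.298]
contact_force: [0.5, -0.5, 0.7]
width: 0.0209
[ 0.51742592 -0.04373011  0.26995835] [ 0.47370573 -0.46249784  0.70109126]
```

```bash
python3 -m inch '[0.004,0,0,0,0,0,-1, 0.008,0,0,0,0,0,-1, 0.012,0,0,0,0,0,-1, 0.016,0,0,0,0,0,-1, 0.02,0,0,0,0,0,-1, 0.024,0,0,0,0,0,-1, 0.024,0,0,0,0,0,-1]'
python3 - <<'E'
from h import *
s=env.observe();print(s["time"],s["position"],s["contact_force"],s["ft_torque"])
w=imaging.grab_frame("wrist");cv2.imwrite("pics/j2.png",cv2.resize(w["image"][190:290,220:340],None,fx=6,fy=6,interpolation=2)[:,:,::-1])
E
```

```text
time: 9.5
position: [0.5174, -0.0437, 0.2578]
ee_rot: [1.972, 1.57, 1.816]
contact_force: [-0.2, -1.0, 0.1]
width: 0.0211
9.5 [ 0.51736022 -0.04369441  0.25779858] [-0.22175248 -0.99428383  0.08623904] [ 0.03438919  0.02213009 -0.02715024]
```

View pics/j2.png

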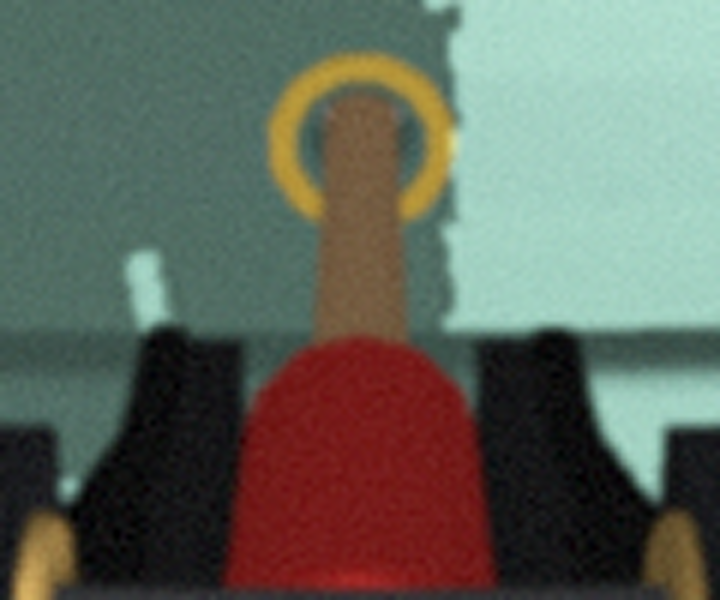

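Tip is 15 mm deep, centred in the ring, with no contact force. I'll now feel for the pad in small steps, never more than 6 mm between readings, since the release comes 8 mm after touch.

```bash
python3 -m inch '[0.004,0,0,0,0,0,-1, 0.008,0,0,0,0,0,-1, 0.012,0,0,0,0,0,-1, 0.016,0,0,0,0,0,-1,0.016,0,0,0,0,0,-1]' | egrep 'pos|for'
python3 -m inch '[0.002,0,0,0,0,0,-1,0.004,0,0,0,0,0,-1,0.004,0,0,0,0,0,-1]'| egrep 'pos|for'
python3 -m inch '[0.002,0,0,0,0,0,-1,0.004,0,0,0,0,0,-1,0.004,0,0,0,0,0,-1]'| egrep 'pos|for'
python3 -m inch '[0.002,0,0,0,0,0,-1,0.004,0,0,0,0,0,-1,0.004,0,0,0,0,0,-1]'| egrep 'pos|for'
```

```text
position: [0.5173, -0.0437, 0.2497]
contact_force: [0.3, 0.1, -0.2]
position: [0.5172, -0.0437, 0.2476]
contact_force: [-0.5, -0.6, -0.1]
position: [0.5172, -0.0437, 0.2455]
contact_force: [-0.2, -0.2, -0.4]
position: [0.5171, -0.0437, 0.2434]
contact_force: [-0.4, 0.5, -0.8]
```

```bash

python3 -m inch '[0.002,0,0,0,0,0,-1,0.004,0,0,0,0,0,-1,0.004,0,0,0,0,0,-1]'| egrep 'pos|for'
python3 -m inch '[0.002,0,0,0,0,0,-1,0.004,0,0,0,0,0,-1,0.004,0,0,0,0,0,-1]'| egrep 'pos|for'
python3 -m inch '[0.002,0,0,0,0,0,-1,0.004,0,0,0,0,0,-1,0.004,0,0,0,0,0,-1]'| egrep 'pos|for'
```

```text
position: [0.517, -0.0436, 0.2413]
contact_force: [0.6, 0.5, -0.0]
position: [0.517, -0.0436, 0.2392]
contact_force: [0.3, 0.2, -0.8]
position: [0.5169, -0.0437, 0.2371]
contact_force: [0.6, 0.1, -0.6]
```

```bash

python3 -m inch '[0.002,0,0,0,0,0,-1,0.004,0,0,0,0,0,-1,0.004,0,0,0,0,0,-1]'| egrep 'pos|for'
python3 -m inch '[0.002,0,0,0,0,0,-1,0.004,0,0,0,0,0,-1,0.004,0,0,0,0,0,-1]'| egrep 'pos|for'
python3 -m inch '[0.002,0,0,0,0,0,-1,0.004,0,0,0,0,0,-1,0.004,0,0,0,0,0,-1]'| egrep 'pos|for|wid'
```

```text
position: [0.5168, -0.0437, 0.235]
contact_force: [-0.7, -0.4, -0.3]
position: [0.5168, -0.0436, 0.2329]
contact_force: [-0.3, -0.2, -0.7]
position: [0.5167, -0.0436, 0.2308]
contact_force: [-0.2, -0.1, 0.4]
width: 0.0209
```

```bash

python3 -m inch '[0.002,0,0.001,0,0,0,-1,0.004,0,0.001,0,0,0,-1,0.004,0,0.001,0,0,0,-1]'| egrep 'pos|for'
python3 -m inch '[0.002,0,0,0,0,0,-1,0.004,0,0,0,0,0,-1,0.004,0,0,0,0,0,-1]'| egrep 'pos|for'
python3 -m inch '[0.002,0,0,0,0,0,-1,0.004,0,0,0,0,0,-1,0.004,0,0,0,0,0,-1]'| egrep 'pos|for|wid'
```

```text
position: [0.5174, -0.0437, 0.2296]
contact_force: [-2.2, 1.0, 6.0]
position: [0.5175, -0.0438, 0.2284]
contact_force: [-2.1, 0.5, 5.7]
position: [0.5175, -0.0438, 0.2272]
contact_force: [-2.4, -0.7, 5.1]
width: 0.0211
```

Touched at TCP z≈0.2305, about 42.5 mm deep, with about 5 N. Release is expected at z≈0.2225 and the hard stop at ≈0.2195. I'll take back the sideways nudge and continue gently.

```bash

python3 -m inch '[0.002,0,-0.001,0,0,0,-1,0.004,0,-0.001,0,0,0,-1,0.004,0,-0.001,0,0,0,-1]'| egrep 'pos|for'
python3 -m inch '[0.002,0,0,0,0,0,-1,0.004,0,0,0,0,0,-1,0.004,0,0,0,0,0,-1]'| egrep 'pos|for|wid'
```

```text
position: [0.5174, -0.0438, 0.2265]
contact_force: [-1.7, -0.3, 7.7]
position: [0.5174, -0.0439, 0.2255]
contact_force: [-2.4, -0.2, 6.5]
width: 0.0212
```

```bash

python3 -m inch '[0.002,0,-0.001,0,0,0,-1,0.004,0,-0.001,0,0,0,-1,0.004,0,-0.001,0,0,0,-1]'| egrep 'time|pos|for'
python3 -m inch '[0.002,0,-0.001,0,0,0,-1,0.004,0,-0.001,0,0,0,-1,0.004,0,-0.001,0,0,0,-1]'| egrep 'time|pos|for|wid'
```

```text
time: 15.8
position: [0.5173, -0.0439, 0.2249]
contact_force: [-2.2, 0.4, 9.0]
time: 16.18
position: [0.5173, -0.044, 0.2246]
contact_force: [-2.5, -0.4, 9.6]
width: 0.0211
```

```bash
python3 - <<'E'
from h import *
f=imaging.grab_frame("wrist");save(f,"k.png")
f=imaging.grab_frame("scene");save(f,"k2.png");print(env.observe()["contact_force"])
E
```

```text
[-2.26713594  0.39755044  9.72737477]
```

```bash
python3 - <<'E'
from h import *
a=cv2.imread("pics/k.png");b=cv2.imread("pics/k2.png")
x=cv2.resize(a[190:330,210:350],None,fx=4,fy=4,interpolation=2);y=cv2.resize(b[150:270,190:310],None,fx=2,fy=2,interpolation=2)
o=np.zeros((560,800,3),np.uint8);o[:,:560]=x;o[:240,560:]=y;cv2.imwrite("pics/k3.png",o)
E
```

```text
(no output)
```

View pics/k3.png

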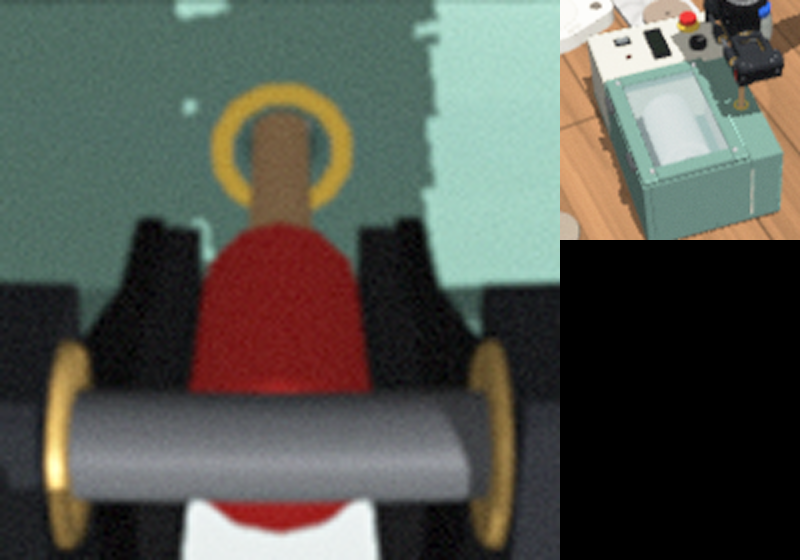

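No slip: the handle edges are where they were at the grasp. The lid is still shut. The sideways 2 N suggests rubbing on the wall, so I'll relieve that before pressing on.

```bash

python3 -m inch '[0,0,-0.003,0,0,0,-1,0,0,-0.003,0,0,0,-1]'| egrep 'time|pos|for'
python3 -c "
from h import *
s=env.observe();print(s['position'],s['contact_force'],s['ft_torque'],R.from_euler('xyz',s['ee_rot']).as_matrix())"
```

```text
time: 16.52
position: [0.5164, -0.0439, 0.2253]
contact_force: [-0.1, 0.3, 4.8]
[ 0.51635935 -0.04389789  0.22532907] [-0.0905496   0.25667612  4.79123031] [-0.09611058  0.19477332  0.06049433] [[ 0.00431497  0.15591018  0.98776181]
 [ 0.00276693  0.98776536 -0.15592283]
 [-0.99998686  0.00340587  0.00383079]]
```

Rubbing is gone and 4.8 N at z=0.2253 fits the spring law. That puts touch at ≈0.2289, release at ≈0.221 and the hard stop at ≈0.218.

```bash

python3 -m inch '[0.002,0,0,0,0,0,-1,0.004,0,0,0,0,0,-1,0.004,0,0,0,0,0,-1]'| egrep 'time|pos|for'
python3 -m inch '[0.002,0,0,0,0,0,-1,0.004,0,0,0,0,0,-1,0.004,0,0,0,0,0,-1]'| egrep 'time|pos|for|wid'
```

```text
time: 16.9
position: [0.5169, -0.044, 0.2246]
contact_force: [-2.6, 0.0, 10.4]
time: 17.27
position: [0.5169, -0.044, 0.2234]
contact_force: [-2.8, 0.2, 8.2]
width: 0.0212
```

```bash

python3 -m inch '[0.001,0,-0.002,0,0,0,-1,0.003,0,-0.002,0,0,0,-1,0.003,0,-0.002,0,0,0,-1]'| egrep 'time|pos|for'
python3 -m inch '[0.002,0,-0.002,0,0,0,-1,0.004,0,-0.002,0,0,0,-1,0.004,0,-0.002,0,0,0,-1]'| egrep 'time|pos|for|wid'
```

```text
time: 17.65
position: [0.5165, -0.044, 0.223]
contact_force: [-1.7, -0.7, 9.2]
time: 18.02
position: [0.5165, -0.0441, 0.2227]
contact_force: [-2.3, -0.3, 12.0]
width: 0.0213
```

```bash

python3 -m inch '[-0.001,0,-0.003,0,0.005,0,-1,-0.001,0,-0.003,0,0.005,0,-1]'| egrep 'time|pos|for'
python3 -m inch '[0.002,0,-0.001,0,0.003,0,-1,0.003,0,-0.001,0,0.003,0,-1,0.003,0,-0.001,0,0.003,0,-1]'| egrep 'time|pos|for|wid'
python3 -c "
from h import *
s=env.observe();print(s['position'],s['contact_force'],s['ft_torque'],R.from_euler('xyz',s['ee_rot']).as_matrix()[:,0])"
```

```text
time: 18.27
position: [0.5159, -0.044, 0.2238]
contact_force: [-0.0, -0.1, 4.4]
time: 18.65
position: [0.5163, -0.0441, 0.2233]
contact_force: [-1.7, -0.9, 8.7]
width: 0.0209
[ 0.51633845 -0.04408766  0.22334436] [-1.70658321 -0.92579639  8.69410239] [-0.10407405  0.19148093 -0.07026898] [ 0.00512256  0.00477445 -0.99997548]
```

The sideways force is only friction (about ±2 N around the spring force). A 2 mm step can't exceed about 14 N, so I'll continue stepping.

```bash

python3 -m inch '[0.002,0,-0.001,0,0.003,0,-1,0.004,0,-0.001,0,0.003,0,-1,0.004,0,-0.001,0,0.003,0,-1]'| egrep 'time|pos|for'
python3 -m inch '[0.002,0,-0.001,0,0.003,0,-1,0.004,0,-0.001,0,0.003,0,-1,0.004,0,-0.001,0,0.003,0,-1]'| egrep 'time|pos|for|wid'
python3 - <<'E'
from h import *
f=imaging.grab_frame("scene");save(f,"l.png");a=cv2.imread("pics/k2.png").astype(int);b=f["image"][:,:,::-1].astype(int)
print("lid diff",np.abs(a-b)[170:260,200:270].mean())
E
```

```text
time: 19.02
position: [0.5165, -0.0441, 0.2222]
contact_force: [-0.2, -0.1, 7.7]
time: 19.4
position: [0.5169, -0.0443, 0.2216]
contact_force: [-1.2, 0.2, 12.5]
width: 0.0207
lid diff 1.7602645502645502
```

```bash

python3 -m inch '[0.001,0,-0.001,0,0.002,0,-1,0.003,0,-0.001,0,0.002,0,-1,0.003,0,-0.001,0,0.002,0,-1]'| egrep 'time|pos|for'
python3 - <<'E'
from h import *
f=imaging.grab_frame("scene");save(f,"l.png");a=cv2.imread("pics/k2.png").astype(int);b=f["image"][:,:,::-1].astype(int)
print("lid diff",np.abs(a-b)[170:260,200:270].mean())
E
```

```text
time: 19.82
position: [0.5166, -0.0442, 0.2205]
contact_force: [-0.2, -0.7, 3.2]
lid diff 2.656243386243386
```

Force dropped from 12.5 to 3.2 N, so the catch has probably let go. I'll hold about 0.5 mm beyond.

```bash

python3 -m inch '[0.001,0,0,0,0,0,-1,0.001,0,0,0,0,0,-1,0.001,0,0,0,0,0,-1,0.001,0,0,0,0,0,-1,0.001,0,0,0,0,0,-1,0.001,0,0,0,0,0,-1]'| egrep 'time|pos|for'
python3 - <<'E'
from h import *
f=imaging.grab_frame("scene");save(f,"l.png");a=cv2.imread("pics/k2.png").astype(int);b=f["image"][:,:,::-1].astype(int)
print("lid diff",np.abs(a-b)[170:260,200:270].mean())
E
```

```text
time: 20.62
position: [0.5167, -0.0442, 0.2198]
contact_force: [-0.3, 0.3, 5.0]
lid diff 3.084867724867725
```

```bash

python3 -m inch '[0.001,0,0,0,0,0,-1,0.001,0,0,0,0,0,-1,0.001,0,0,0,0,0,-1,0.001,0,0,0,0,0,-1,0.001,0,0,0,0,0,-1,0.001,0,0,0,0,0,-1]'| egrep 'time|pos|for'
python3 - <<'E'
from h import *
f=imaging.grab_frame("scene");save(f,"m.png");a=cv2.imread("pics/k2.png").astype(int);b=f["image"][:,:,::-1].astype(int)
print("lid diff",np.abs(a-b)[170:260,200:270].mean())
cv2.imwrite("pics/m2.png",cv2.resize(f["image"][140:280,180:320],None,fx=4,fy=4)[:,:,::-1])
E
```

```text
time: 21.42
position: [0.5169, -0.0443, 0.2196]
contact_force: [-0.8, -0.3, 6.7]
lid diff 3.1911640211640213
```

View pics/m2.png

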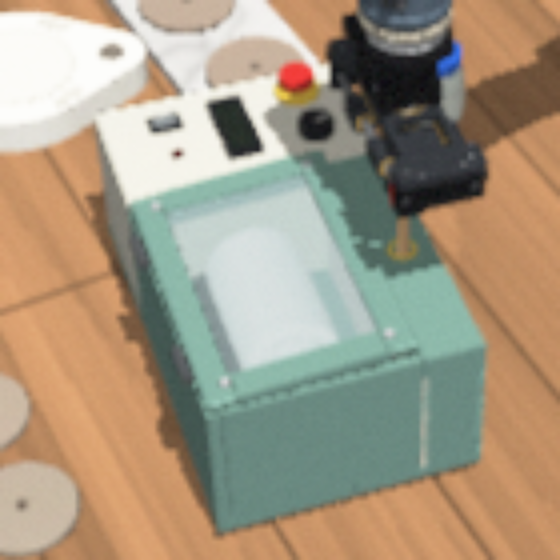

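The lid is still shut in the picture (front edge at about (390,350) in the crop), so the catch hasn't released yet. I'll continue in gentle sub-millimetre steps.

```bash

python3 -m inch '[0.001,0,-0.001,0,0.002,0,-1,0.002,0,-0.001,0,0.002,0,-1,0.002,0,-0.001,0,0.002,0,-1]'| egrep 'time|pos|for'
python3 -m inch '[0.001,0,-0.001,0,0.002,0,-1,0.003,0,-0.001,0,0.002,0,-1,0.003,0,-0.001,0,0.002,0,-1]'| egrep 'time|pos|for'
python3 - <<'E'
from h import *
f=imaging.grab_frame("scene");save(f,"n.png");a=cv2.imread("pics/m.png").astype(int);b=f["image"][:,:,::-1].astype(int)
print("lid diff",np.abs(a-b)[170:260,200:270].mean())
E
```

```text
time: 21.85
position: [0.5168, -0.0443, 0.2191]
contact_force: [-0.0, 0.1, 6.9]
time: 22.22
position: [0.5171, -0.0443, 0.2186]
contact_force: [-1.6, -0.2, 10.7]
lid diff 18.882275132275133
```

The lid region has changed strongly, so the lid is swinging. Hold here.

```bash

python3 -m inch '[0,0,-0.001,0,0.001,0,-1,0,0,-0.001,0,0.001,0,-1,0,0,-0.001,0,0.001,0,-1,0,0,-0.001,0,0.001,0,-1,0,0,-0.001,0,0.001,0,-1,0,0,-0.001,0,0.001,0,-1,0,0,-0.001,0,0.001,0,-1,0,0,-0.001,0,0.001,0,-1,0,0,-0.001,0,0.001,0,-1,0,0,-0.001,0,0.001,0,-1,0,0,-0.001,0,0.001,0,-1,0,0,-0.001,0,0.001,0,-1]'| egrep 'time|pos|for'
python3 - <<'E'
from h import *
b=imaging.grab_frame("scene");s=env.observe()
print(s["time"],s["position"],s["contact_force"],R.from_euler('xyz',s['ee_rot']).as_matrix())
cv2.imwrite("pics/o.png",cv2.resize(b["image"][120:280,160:340],None,fx=4,fy=4)[:600,:,::-1])
a=cv2.imread("pics/n.png").astype(int)
print(np.abs(a-b["image"][:,:,::-1])[150:260,200:270].mean())
E
```

```text
time: 23.78
position: [0.5169, -0.0443, 0.2191]
contact_force: [-0.7, -0.2, 6.8]
23.825 [ 0.51692107 -0.04433087  0.21905705] [-2.00122375  0.49416485  7.00114807] [[-5.64768203e-04  1.56520347e-01  9.87674573e-01]
 [ 6.89605791e-03  9.87651855e-01 -1.56512803e-01]
 [-9.99976062e-01  6.72266760e-03 -1.63716774e-03]]
13.310995670995672
```

View pics/o.png

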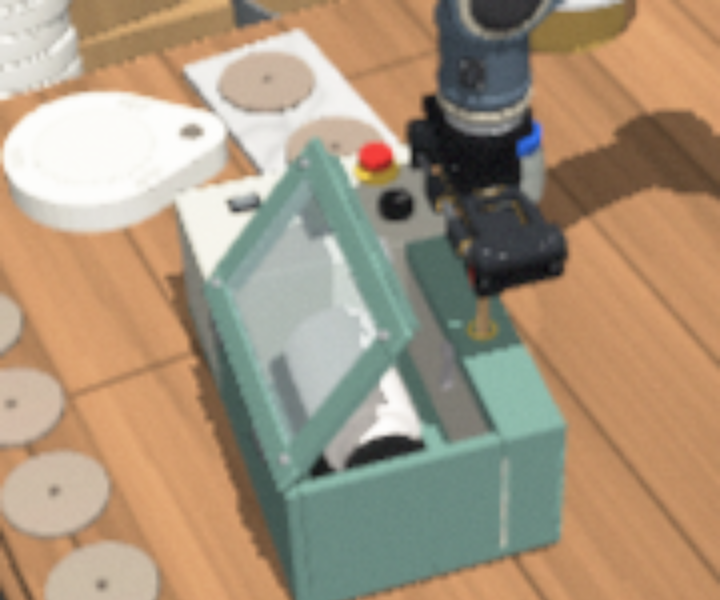

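The lid is fully up: its front edge runs from about (315,150) to (405,340) in the crop, clear of the gripper. I'll withdraw straight up.

```bash

python3 -m inch '[-0.01,0,0,0,0,0,-1,-0.03,0,0,0,0,-0.003,-1,-0.05,0,0,0,0,-0.006,-1,-0.08,0,0,0,0,-0.006,-1,-0.11,0,0,0,0,-0.006,-1,-0.15,0,0,0,0,-0.006,-1,-0.178,0,0,0,0,-0.006,-1,-0.18,0,0,0,0,-0.006,-1,-0.18,0,0,0,0,-0.006,-1]'
python3 - <<'E'
from h import *
np.set_printoptions(precision=4,suppress=True)
s=env.observe();p=s["position"];M=R.from_euler('xyz',s['ee_rot']).as_matrix()
print(p,s["contact_force"],s["width"],M)
w=imaging.grab_frame("wrist");save(w,"p.png")
# compare handle/shaft image to that at grasp/hover
g=cv2.imread("pics/g.png").astype(int);b=w["image"][:,:,::-1].astype(int)
for n,i in(("before",g),("now",b)):
    m=((i[...,2]>90)&(i[...,1]<50)&(i[...,0]<60));m[:,:230]=0;m[:,330:]=0;m[:230]=0;m[340:]=0
    y,x=np.where(m);print(n,len(y),x.min(),x.max(),y.min(),y.max(),x.mean(),y.mean())
d=M.T@(np.array([.4895,.2803,.30])-p);print("tool delta",d,d/.5, "units")
M0=R.from_matrix(np.array([[-.0004,.1561,.9877],[.0004,.9877,-.1561],[-1,.0003,-.0004]]))
print("turn units",(R.from_matrix(M).inv()*M0).as_rotvec()/np.deg2rad(60))
E
```

```text
time: 24.95
position: [0.5166, -0.0449, 0.3086]
ee_rot: [3.038, 1.568, 2.881]
contact_force: [-0.3, 1.0, -2.0]
width: 0.0212
[ 0.5166 -0.0449  0.3086] [-0.282   0.9782 -1.9898] 0.0211540177401372 [[-0.0026  0.1565  0.9877]
 [ 0.0007  0.9877 -0.1565]
 [-1.      0.0003 -0.0026]]
before 1597 258 301 246 321 279.5485284909205 273.12523481527865
now 1620 258 301 246 322 279.58024691358025 273.92716049382716
tool delta [ 0.0089  0.317  -0.0776] [ 0.0178  0.6339 -0.1553] units
turn units [-0.0004 -0.0021  0.    ]
```

Grip is unchanged. Carry the rod back over its socket.

```bash

python3 -m inch '[0,0.03,-0.007,0,-0.002,0,-1, 0,0.1,-0.025,0,-0.002,0,-1, 0,0.18,-0.045,0,-0.002,0,-1, 0,0.27,-0.066,0,-0.002,0,-1, 0.01,0.36,-0.088,0,-0.002,0,-1, 0.018,0.45,-0.11,0,-0.002,0,-1, 0.018,0.53,-0.13,0,-0.002,0,-1, 0.018,0.59,-0.145,0,-0.002,0,-1, 0.018,0.625,-0.153,0,-0.002,0,-1, 0.018,0.634,-0.1553,0,-0.002,0,-1, 0.018,0.634,-0.1553,0,-0.002,0,-1, 0.018,0.634,-0.1553,0,-0.002,0,-1]' | egrep 'time|pos|for'
cat > d.py <<'E'
from h import *
import sys
np.set_printoptions(precision=4,suppress=True)
s=env.observe();p=s["position"];M=R.from_euler('xyz',s['ee_rot']).as_matrix()
d=M.T@(np.array([.4895,.2803,float(sys.argv[1])])-p);print(p,s["contact_force"],"units",d/.5)
M0=R.from_matrix(np.array([[-.0004,.1561,.9877],[.0004,.9877,-.1561],[-1,.0003,-.0004]]))
print("turn units",(R.from_matrix(M).inv()*M0).as_rotvec()/np.deg2rad(60))
E
python3 d.py .176
```

```text
time: 26.5
position: [0.4899, 0.2789, 0.2998]
contact_force: [0.3, 0.1, 0.2]
[0.4899 0.2789 0.2998] [0.2807 0.1297 0.2027] units [ 0.2475  0.0028 -0.001 ]
turn units [-0.0025 -0.0002  0.0006]
```

```bash

python3 -m inch '[0.03,0.0028,-0.001,0,0,0,-1, 0.08,0.0028,-0.001,0,0,0,-1, 0.14,0.0028,-0.001,0,0,0,-1, 0.19,0.0028,-0.001,0,0,0,-1, 0.225,0.0028,-0.001,0,0,0,-1, 0.24,0.0028,-0.001,0,0,0,-1, 0.247,0.0028,-0.001,0,0,0,-1, 0.247,0.0028,-0.001,0,0,0,-1]' | egrep 'time|pos|for'
python3 d.py .118
python3 - <<'E'
from h import *
w=imaging.grab_frame("wrist");cv2.imwrite("pics/q.png",cv2.resize(w["image"][190:290,220:340],None,fx=6,fy=6,interpolation=2)[:,:,::-1])
p=env.observe()["position"];print(wproj(w,[p[0],p[1],.06]),wproj(w,[p[0],p[1],.068]))
E
```

```text
time: 27.5
position: [0.4898, 0.2805, 0.1767]
contact_force: [0.2, 0.2, -0.4]
[0.4898 0.2805 0.1767] [ 0.2418  0.208  -0.3709] units [ 0.1175 -0.0006 -0.0006]
turn units [-0.0027  0.0004 -0.0001]
[279.34446832 203.64623199] [279.33684388 206.20613486]
```

View pics/q.png

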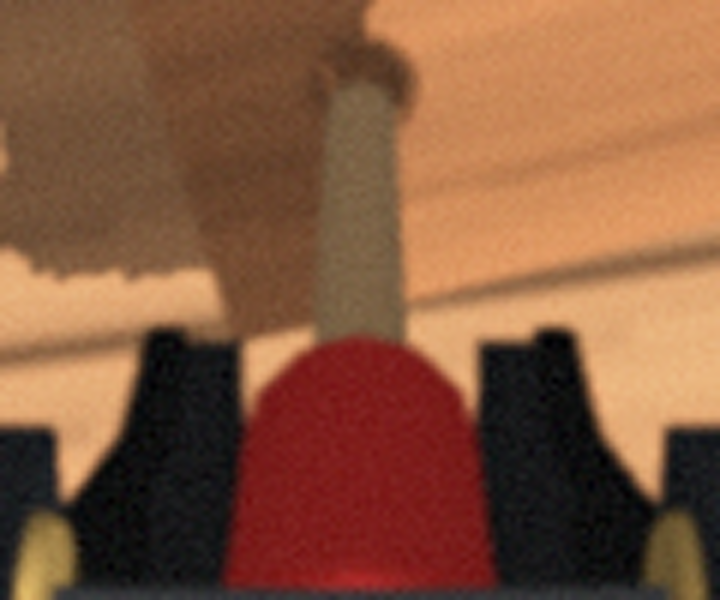

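The socket mouth is centred at about crop (366,81). The tip is slightly low at (362,107), about 1 mm too far in +x. I'll correct and enter slowly.

```bash

python3 -m inch '[0.004,0.0006,-0.0018,0,0,0,-1, 0.01,0.0006,-0.0018,0,0,0,-1, 0.016,0.0006,-0.0018,0,0,0,-1, 0.022,0.0006,-0.0018,0,0,0,-1, 0.028,0.0006,-0.0018,0,0,0,-1,0.028,0.0006,-0.0018,0,0,0,-1]' | egrep 'time|pos|for'
python3 d.py .118
```

```text
time: 28.3
position: [0.4889, 0.2809, 0.1626]
contact_force: [0.2, 0.8, -1.3]
[0.4889 0.2809 0.1626] [ 0.1789  0.8037 -1.3323] units [ 0.0892 -0.001   0.0013]
turn units [-0.0027  0.0002  0.0001]
```

In the hole by about 5 mm with no contact force. Continue to about 8 mm above home.

```bash

python3 -m inch '[0.008,0,0,0,0,0,-1, 0.018,0,0,0,0,0,-1, 0.028,0,0,0,0,0,-1, 0.038,0,0,0,0,0,-1, 0.04,0,0,0,0,0,-1]' | egrep 'time|pos|for'
python3 -m inch '[0.008,0,0,0,0,0,-1, 0.016,0,0,0,0,0,-1, 0.024,0,0,0,0,0,-1, 0.032,0,0,0,0,0,-1, 0.032,0,0,0,0,0,-1]' | egrep 'time|pos|for'
python3 d.py .118
```

```text
time: 28.92
position: [0.4887, 0.2807, 0.1421]
contact_force: [-0.3, 0.0, -0.3]
time: 29.55
position: [0.4884, 0.2806, 0.1256]
contact_force: [1.1, 0.8, -0.3]
[0.4884 0.2806 0.1256] [ 1.0989  0.7744 -0.3163] units [ 0.0153 -0.0002  0.0022]
turn units [-0.0027 -0.0009  0.0012]
```

```bash

python3 -m inch '[0.005,0,0.0015,0,0,0,-1, 0.01,0,0.0015,0,0,0,-1, 0.01,0,0.0015,0,0,0,-1]' | egrep 'time|pos|for'
python3 -m inch '[0.003,0,0,0,0,0,-1, 0.005,0,0,0,0,0,-1,0.005,0,0,0,0,0,-1]' | egrep 'time|pos|for'
python3 -m inch '[0.001,0,0,0,0,0,-1, 0.002,0,0,0,0,0,-1,0.002,0,0,0,0,0,-1]' | egrep 'time|pos|for|wid'
```

```text
time: 29.92
position: [0.489, 0.2804, 0.1204]
contact_force: [0.2, 0.5, 0.4]
time: 30.3
position: [0.489, 0.2804, 0.118]
contact_force: [-0.2, -1.5, -0.3]
time: 30.68
position: [0.4894, 0.2805, 0.1178]
contact_force: [-1.1, -0.7, 6.0]
width: 0.0214
```

Bottomed at z=0.118 with 6 N, the same height as at the grasp, so it is fully home. Release and rise.

```bash

python3 -m inch '[0,0,0,0,0,0,-0.3,0,0,0,0,0,0,0.2,0,0,0,0,0,0,0.6,0,0,0,0,0,0,1,0,0,0,0,0,0,1,0,0,0,0,0,0,1,0,0,0,0,0,0,1]' | egrep 'time|pos|for|wid'
python3 -m inch '[-0.02,0,0,0,0,0,1,-0.06,0,0,0,0,0,1,-0.12,0,0,0,0,0,1,-0.2,0,0,0,0,0,1,-0.28,0,0,0,0,0,1,-0.307,0,0,0,0,0,1,-0.307,0,0,0,0,0,1,-0.307,0,0,0,0,0,1]' | egrep 'time|pos|for|wid'
python3 - <<'E'
from h import *
np.set_printoptions(precision=4,suppress=True)
w=imaging.grab_frame("wrist");F={n:imaging.grab_frame(n) for n in("scene","top")}
i=w["image"].astype(int);d=cv2.imread("pics/d.png")[:,:,::-1].astype(int)
for n,k in(("start",d),("now",i)):
    m=((k[...,0]>90)&(k[...,1]<60)&(k[...,2]<60));m[:150]=0;m[230:]=0;m[:,:240]=0;m[:,310:]=0
    y,x=np.where(m);print(n,len(y),x.min(),x.max(),y.min(),y.max())
a={"scene":"pics/a.png","top":"pics/b.png"}
for n in F: 
    dd=np.abs(cv2.imread(a[n]).astype(int)-F[n]["image"][:,:,::-1]).max(2)
    c=cv2.connectedComponentsWithStats(cv2.morphologyEx((dd>45).astype(np.uint8),cv2.MORPH_OPEN,np.ones((3,3))))[2];print(n,c[1:][c[1:,4]>25])
W=cv2.resize(w["image"],(400,300));S=cv2.resize(F["scene"]["image"],(400,300));T=F["top"]["image"][90:300,40:480];T=cv2.resize(T,(600,286))
o=np.zeros((600,800,3),np.uint8);o[:300,:400]=W;o[:300,400:]=S;o[300:586,:600]=T;cv2.imwrite("pics/z.png",o[:,:,::-1])
s=env.observe();print(s["time"],s["position"],s["contact_force"])
E
```

```text
time: 31.55
position: [0.4894, 0.2805, 0.1178]
contact_force: [-0.1, 0.4, 0.8]
width: 0.0818
time: 32.55
position: [0.4887, 0.2801, 0.2697]
contact_force: [-0.7, -0.7, -0.3]
width: 0.0871
start 599 250 287 154 217
now 569 254 291 151 217
scene [[  414     0     8     9    48]
 [  422     0    33    36   482]
 [  292    16   187   319 12215]
 [  423    34   105   110  3929]
 [  494    99     7     6    33]
 [  398   102    19    33   383]
 [  421   135    12    18   129]
 [  384   138    17    34   242]
 [  411   151     8     5    34]
 [  509   151    30    43   603]
 [  213   155    41    35   651]
 [  422   159     9    16    76]
 [  398   166     8     5    26]
 [  238   188    45    44   863]
 [  373   191    20    21   185]
 [  527   197    26    25   382]
 [  536   216    20    25   387]
 [  246   228    20     9   101]
 [  492   236    68    84  2906]]
top [[ 328  150   18   32  321]
 [ 115  157  139  222 8271]
 [ 248  161   73   38  772]
 [ 123  165   16   13   98]
 [ 315  172    8    7   46]
 [ 242  200   13    8   70]
 [  90  292   89   37 1972]
 [  11  298   12    8   53]
 [  32  305   32   22  555]
 [ 223  314   80   20  773]
 [  32  326  162   89 6493]
 [  19  328   10   20  150]
 [ 283  333   15    8  104]
 [ 300  333   13    9   95]
 [ 248  339    7    5   28]
 [ 344  343   12   10   64]
 [ 318  344   25    9  128]
 [ 319  361   11    9   50]
 [  60  368   29   17  203]
 [ 306  380    9    9   58]
 [ 224  391   17    6   68]
 [ 243  391    8    4   29]
 [ 196  393   22   10  132]
 [  89  395    4   10   34]
 [ 273  397    8   11   73]
 [ 104  401    8   11   69]]
32.7 [0.489  0.2802 0.2698] [-0.1104 -0.6145  0.5264]
```

No more pictures can be viewed, so I'll check numerically: lid against the open view, the rod's predicted position when home, and the bystanders against the first pictures.

```bash
python3 - <<'E'
from h import *
np.set_printoptions(precision=3,suppress=True)
f=imaging.grab_frame("scene");w=imaging.grab_frame("wrist")
o=cv2.resize(cv2.imread("pics/o.png"),(180,150),interpolation=cv2.INTER_AREA).astype(int)
a=cv2.imread("pics/a.png").astype(int);b=f["image"][:,:,::-1].astype(int)
r=(slice(160,240),slice(212,262))
print("lid vs open",np.abs(b[r]-o[40:120,52:102]).mean(),"vs shut",np.abs(b[r]-a[r]).mean())
for n,k in(("bowl",(390,272,424,304)),("jar",(280,148,298,174)),("rib",(402,332,426,358)),("discs",(212,130,256,162)),("brush/knife",(350,288,374,322))):
    x0,y0,x1,y1=k;t=a[y0:y1,x0:x1].astype(np.uint8);m=cv2.matchTemplate(b[y0-8:y1+8,x0-8:x1+8].astype(np.uint8),t,cv2.TM_CCOEFF_NORMED)
    _,v,_,l=cv2.minMaxLoc(m);print(n,round(v,2),"shift",l[0]-8,l[1]-8)
h=cv2.cvtColor(w["image"],cv2.COLOR_RGB2HSV).astype(int);m=(((h[...,0]<6)|(h[...,0]>174))&(h[...,1]>150)&(h[...,2]>50)).astype(np.uint8)
st=cv2.connectedComponentsWithStats(m)[2];print(st[1:][st[1:,4]>50])
print("top pred",wproj(w,[.4895,.2805,.16]),"bottom of handle",wproj(w,[.4895,.2805,.115]))
E
```

```text
lid vs open 7.128416666666666 vs shut 35.439
bowl 0.89 shift 0 0
jar 1.0 shift 0 0
rib 0.98 shift 0 0
discs 0.95 shift 0 0
brush/knife 1.0 shift 0 0
[[268 185  24  33 618]]
top pred [279.861 206.412] bottom of handle [279.954 193.742]
```

```bash
python3 -c "
from h import *
print(env.hand_in(), env.observe()['time'])"
```

```text
the job is handed in; nothing more can be done
the job is handed in; nothing more can be done
```

The lid is open and the red-handled rod is back in its own hole in the tool block, fully home. I handed the job in at about 33 s of the 72 s allowed.

- **Catch:** I felt the pad at about 43 mm below the mouth of the release hole, and the catch let go about 11 mm further down. My reading of that touch point is loose by 1–2 mm. I mistook a force drop to about 3 N for the release; a picture showed the lid still shut, so I went on in smaller steps. I then held about 1.6 s until the lid was fully up.
- **Force on the mill:** The highest reading was 12.5 N, against the 20 N limit. Up to about 2.8 N of that was sideways rubbing in the hole, which I eased by small shifts. Force is only reported at the end of each move, so a brief peak in between would not show.
- **Rod back home:** It bottomed at the same gripper height as when I gripped it (118 mm), with 6 N. After release, the handle looks the same size as at the start and is where it should be for a rod standing home.
- **Other things:** The lid region matches the open view (difference 7, against 35 for shut). The jar, rib, discs, bowl, brush and knife show no shift in the scene picture. The bowl matched least well, at 0.89, and I did not look into why.
- **Not seen by eye:** The viewer refused my last picture because the 12-picture limit was reached, so these final checks are from numbers only.

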